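# Seat the grooved block in its cam jig and lock it

## Robot

A 6-joint arm with a two-finger parallel gripper is mounted at the origin on a cart in front of the work surface, level with it; the furniture and walls round the work are solid. World frame = base frame: x ahead of the robot, y to its left, z up, the work surface at z = 0. Lengths are in m, angles in rad, forces in N, time in s.
With the tool pointing down it reaches from about 0.325 to 0.85 m from the base axis. Payload 4.4 kg.
Tool frame: the origin (TCP) lies midway between the tips of the shut fingers; the grasp point (between the pads) lies 19 mm behind it; z points along the fingers, y is the line along which they close (so a half turn about z gives the same grasp; the last joint's range is limited). The gripper opens to 94 mm and grips with 3 to 60 N. Pads are 16 mm wide; open, the fingers measure 119 mm over their backs; the gripper's body (75 mm by 177 mm) begins 78 mm behind the grasp point.
Start: joints at [1.038, 0.207, 1.542, -0, 1.393, -0.15], TCP at [0.215, 0.533, 0.205] pointing down, gripper open.
Joint ranges: [-2.73, 2.73], [-0.86, 2.22], [0.23, 2.46], [-1.11, 4.25], [0.08, 2.63], [-2.82, 2.82]. Speed limits (rad/s): [2.79, 2.79, 3.14, 3.14, 3.14, 3.14].

## Interface

Orientations are given as [roll, pitch, yaw] about the fixed x, y, z axes, in that order (R = Rz(yaw) Ry(pitch) Rx(roll)).
In Python, from cell import env gives the robot as it stands.
- The arm moves only by the tool apply_moves, never from a script. Its argument "deltas" is one flat list of numbers, 5 for each row, row after row: the shift along the tool's x, y, z in cm, then the turn about the tool's z in rad, then the closure in counts, from 0 (fully open) to 255 (shut). A call has 1 to 8 rows; each row shifts and turns the commanded pose from where the row before left it, along the tool's axes as they then stand; what a row does not reach is not made up. A row lasts 1/8 s, in which the tool goes at most 62.5 mm and 10.7 degrees, less where a joint would pass 70% of its speed; a pose out of reach is approached as far as the arm can. A call is refused whole if a number of a shift passes 6.25 or a number of a turn 0.188, either way. A call with a gripper value outside its range is refused whole. The fingers move at their own pace and stop on an object; "newtons" is the grip in N (left out, the last holds). Time passes only in rows, so rows that do not move let the fingers close. It gives the time, the measured TCP pose, the force, the opening and the grip force at its end, in the units of the state.
- env.get_state(): the state, without advancing time (a new reading comes with each control period).
- env.read_camera(name): name is "scene" or "top" or "wrist"; returns the picture (384x512x3 uint8, red, green, blue); there is no depth.
- env.camera_params(name): a dict with "fx", "fy", "cx", "cy" (pixels), "T" (4x4, takes a point from camera to world coordinates); the wrist camera has in their place "mount" (4x4, takes a point from camera to tool coordinates, whose origin is the TCP and whose axes are the flange's). Camera axes: x right, y down, z forward; pixel columns grow to the right and rows downward; lengths in m; the calibration is good to about 2 mm. A picture is of the moment at which its call begins: read the wrist's pose just before it. camera_params takes no time and is no camera call.
- env.hand_in(): hands the job in; it is judged then, once.
The state is a dict: "t": time; "joint_positions": joint angles; "qvel": joint speeds; "joint_torque": joint torques, N m; "tcp_pos": TCP position; "tool_rot": TCP orientation; "contact_force": force on the tool from outside, world axes, zero at the start; "ft_torque": the same for the moment, N m; "grip_width": opening from 0.0 (shut) to 1.0 (fully open); "grasp_force": force on a finger pad.
Only numpy, scipy, OpenCV 4.12 (cv2) and the standard library are available. Lean on these libraries where they do the work, as an engineer would, in place of code of your own. Each camera call takes 0.05 s, during which the arm holds its last target. There are 200 camera calls.

## Task

Ready the swaging jig: push the black grooved block across the jig's board, flush along the long steel fence and right home against the short end stop, and lock it there by pushing the ball-ended cam lever round as far as it goes, up to its stop pin. Only push with the fingertips or the outside of the fingers: do not pinch or lift the block or the lever. Leave the loupe, dish and hand tools round the work where they are.

Things in the scene. Friction and masses are not known exactly. Their poses are not given: they have to be found in the camera images.
- jig: Swaging jig, screwed down, cannot move: pale wooden board 185 x 305 x 15 mm with steel fittings on its top (z = 15 mm). Frame: x away from the robot (at yaw 0), y to the left along the board, z up; origin on the underside; the board covers x -95 to +90, y -135 to +170 mm. A steel stop pin for the lever, 5 mm thick and 29 mm high, stands on the board at x = +1, y = -22.5.
- jig_fence (a point): Long fence: a steel bar along the jig's y, 243 mm long, 20 mm wide, 26 mm high. This point: middle of its inner face (which looks to the jig's -x), at the board's top; jig frame x = +60, y = +29.5 mm. Axes as the jig's.
- jig_stop (a point): End stop, at the fence's right end: a short steel bar square to the fence, 52 mm long, 18 mm wide, 26 mm high. This point: middle of its face (which looks to the jig's +y), at the board's top; jig frame x = +26, y = -80 mm. 8 mm of open corner lies between it and the fence. Axes as the jig's.
- grooved_block: Black swage block with lengthwise grooves, a bar 162 mm long (its own x), 46 mm wide (y), 33 mm high, 0.5 to 0.75 kg; loose on the board, left of the cam (+y side), clear of the fence and within 0.3 rad of lying along it. Origin in the middle of its underside; its ends lie 81 mm from there. Its long sides are plain and upright up to 20 mm height. It slides on the board with friction about 0.6.
- jig_seat (a point): Where the block's origin lies when the block is home, on the board's top: 23 mm from the long fence and 81 mm from the end stop (jig frame x = +37, y = +1 mm), the block's length along the jig's y. Axes as the jig's.
- cam_lever (a joint): Cam lever, rad. 0 = open, lever along the jig's -x; turns clockwise seen from above; 1.57 = closed, along the jig's +y, on its stop pin. It works an eccentric disc, 30 mm across, 3 to 20 mm above the board. At the start the throat between disc and fence is 50 to 52 mm; past about 1.15 rad it is too narrow for the block. The disc bites on the block over the last 0.4 rad. The lever stays where left; about 2 N at the ball turns it.
- lever_ball (a point): Centre of the black ball, 22 mm across, at the lever's end: 78 mm from the pivot, 29.5 mm above the board's top. The lever is a steel rod 8 mm thick, its middle 25 to 29 mm above the board. The point turns with the lever: its own -x points from the pivot to the ball, its z up.
- jig_pivot (a point): Foot of the lever's upright pivot axis, on the board's top; jig frame x = -6, y = -45 mm. Axes as the jig's.
- loupe: Bystander: pale loupe, a barrel 25 mm across and 16 mm high, standing on the board right of the end stop. Origin in the middle of its underside.
- pliers_flat: Bystander: flat-nose pliers with red grips, 135 mm long (own y), 12 mm high, on the table between robot and board. Origin under its middle.
- brass_dish: Bystander: brass dish 67 mm across, 15 mm high, on the right half of the table. Origin in the middle of its underside.
- cutters: Bystander: side cutters with blue grips, 120 mm long (own y), 12 mm high, on the right half of the table. Origin under its middle.
- chasing_hammer: Bystander: small hammer, 224 mm long (own y), 21 mm high, on the right half of the table. Origin under its middle.
- vernier: Bystander: steel caliper, 197 mm long (own y), 60 mm wide, 8 mm high, on the table at the right front. Origin under its middle.

How it is judged:
At the end, for the whole second after the job is handed in: The block lies flat on the board within 3 mm of the long fence and within 4 mm of the end stop, in line with the fence within 0.03 rad and at rest; the cam lever is turned to at least 1.48 rad, and the cam presses on the block with more than 2 N (x of grooved_block in the frame of jig_seat between -0.003 and 0.003 m and y of grooved_block in the frame of jig_seat between -0.003 and 0.004 m and angle between the x axis of grooved_block and the y axis of jig, either way round below 0.03 rad and z of grooved_block in the frame of jig_seat below 0.003 m and value of joint cam_lever above 1.48 rad and contact force between cam_lever and grooved_block above 2 N and linear speed of grooved_block below 0.01 m/s); the robot touches nothing.
It fails at once if the block was lifted off the board (more than 8 mm) or tipped (z of grooved_block in the frame of jig above 0.023 m or angle between grooved_block's own z axis and vertical above 0.2 rad).
It fails at once if the block was taken between the fingers (x of the grasp point in the frame of grooved_block between -0.074 and 0.074 m and y of the grasp point in the frame of grooved_block between -0.017 and 0.017 m and z of the grasp point in the frame of grooved_block between -0.02 and 0.042 m).
It fails at once if the lever was taken between the fingers (x of the grasp point in the frame of lever_ball between -0.008 and 0.06 m and y of the grasp point in the frame of lever_ball between -0.004 and 0.004 m and z of the grasp point in the frame of lever_ball between -0.04 and 0.013 m).
It fails at once if a bystander was moved more than 20 mm (distance of any of loupe, brass_dish, cutters, chasing_hammer, pliers_flat, vernier from where it was at the start of the episode above 0.02 m).
It also fails if it takes over 58 s, if anything falls off the work surface, if the arm or the gripper's body presses on something with over 40 N, if the wrist force passes 120 N, or if a joint passes its speed limit or range.

## Working session

There is one attempt and no reset: what is moved stays moved. The work goes in short steps, Python scripts to look and compute and a tool call to move; the robot and the scene stay as the last step left them, time stands still between calls to the robot, and variables do not carry over. Pictures are saved under pics/ and viewed, at most 10 in all, crops included, and the job is handed in when it is done.

Besides the shell and the picture viewer there is one more tool, called after "Call:" in YAML: its name, and indented under it one key for each argument. apply_moves: Moves the arm, as the interface text tells. Its arguments: {"type":"object","properties":{"deltas":{"type":"array","items":{"type":"number"}},"newtons":{"type":"number"}},"required":["deltas"]}

```bash
ls; mkdir -p pics; python3 - <<'E'
from cell import env
import cv2
for n in("top","scene"):
    cv2.imwrite(f"pics/{n}0.png",env.read_camera(n)[:,:,::-1]); p=env.camera_params(n); print(n,p)
print(env.camera_params("wrist")); print(env.get_state())
E
```

```text
pics
top {'fx': 383.7307360828926, 'fy': 383.7307360828926, 'cx': 253.13926967683366, 'cy': 195.63391227475972, 'T': array([[ 0.05249135, -0.96837925,  0.2438981 ,  0.28564249],
       [-0.99861917, -0.05038759,  0.01486101, -0.061308  ],
       [-0.00210165, -0.24434139, -0.969687  ,  0.90314287],
       [ 0.        ,  0.        ,  0.        ,  1.        ]])}
scene {'fx': 415.92378147367646, 'fy': 415.92378147367646, 'cx': 261.39982616960174, 'cy': 194.49576198070895, 'T': array([[ 0.8634984 , -0.31685174,  0.3923971 ,  0.05275593],
       [-0.50435053, -0.54406003,  0.67054398, -0.79616026],
       [ 0.00102455, -0.77691934, -0.62959931,  0.78197759],
       [ 0.        ,  0.        ,  0.        ,  1.        ]])}
{'fx': 273.60168173333096, 'fy': 273.60168173333096, 'cx': 258.46851883485857, 'cy': 190.2445084019424, 'mount': array([[-4.17057869e-05, -9.67517530e-01, -2.52803930e-01,
         7.31761151e-02],
       [ 9.99999962e-01, -1.09076281e-04,  2.52477990e-04,
        -3.33295175e-04],
       [-2.71851794e-04, -2.52803910e-01,  9.67517498e-01,
        -1.78488183e-01],
       [ 0.00000000e+00,  0.00000000e+00,  0.00000000e+00,
         1.00000000e+00]])}
{'t': 0.1, 'joint_positions': array([ 1.03751319e+00,  2.07317450e-01,  1.54280140e+00,  7.12427321e-07,
        1.39349118e+00, -1.50481598e-01]), 'qvel': array([ 1.74358740e-04, -2.14384560e-03, -1.79632601e-03,  4.90033531e-04,
        9.67667387e-04,  2.48940751e-05]), 'joint_torque': array([-2.79063679e-04, -3.71867323e+01, -2.82294166e+01,  7.00002839e-02,
        3.11620336e-02, -2.55486248e-05]), 'tcp_pos': array([0.21440294, 0.53275236, 0.20442136]), 'tool_rot': array([-3.13959818e+00, -3.03126816e-04,  2.75879068e+00]), 'contact_force': array([-0.73189726, -1.0540051 , -0.33131672]), 'ft_torque': array([-0.00179466, -0.00939946,  0.00078945]), 'grasp_force': 0.0, 'grip_width': 1.0019780931217175}
```

View pics/top0.png

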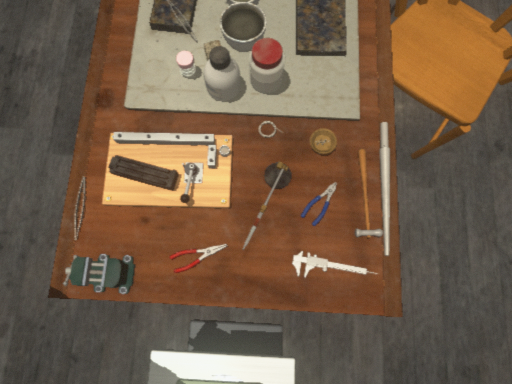

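View pics/scene0.png

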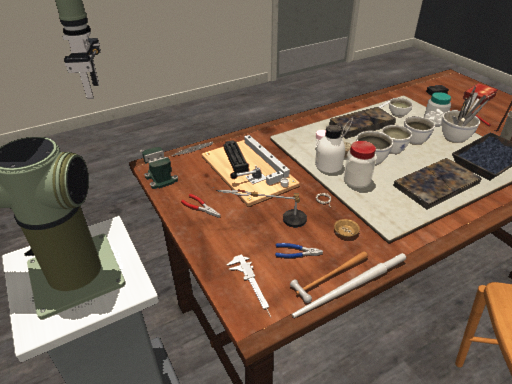

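The top view shows the board at about columns 103–232, rows 133–207. The fence is along the top edge, the block at (145,172), the lever ball at (185,198), the loupe at (224,151), and a rod on a stand to the right of the board. I'll enlarge it to measure.

```bash
cat > h.py <<'E'
import numpy as np
from cell import env
def ray(n,uv,z,Tt=None):
    p=env.camera_params(n); T=p["T"] if Tt is None else Tt@p["mount"]
    d=T[:3,:3]@[(uv[0]-p["cx"])/p["fx"],(uv[1]-p["cy"])/p["fy"],1]
    o=T[:3,3]; return o+d*(z-o[2])/d[2]
def proj(n,P,Tt=None):
    p=env.camera_params(n); T=p["T"] if Tt is None else Tt@p["mount"]
    c=T[:3,:3].T@(np.asarray(P)-T[:3,3]); return np.array([p["fx"]*c[0]/c[2]+p["cx"],p["fy"]*c[1]/c[2]+p["cy"]])
def toolT():
    from scipy.spatial.transform import Rotation as R
    s=env.get_state(); T=np.eye(4); T[:3,:3]=R.from_euler("xyz",s["tool_rot"]).as_matrix(); T[:3,3]=s["tcp_pos"]; return T
E
python3 - <<'E'
import cv2
i=cv2.imread("pics/top0.png")[125:215,95:295]
cv2.imwrite("pics/c1.png",cv2.resize(i,None,fx=4,fy=4,interpolation=cv2.INTER_CUBIC))
E
```

```text
(no output)
```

View pics/c1.png

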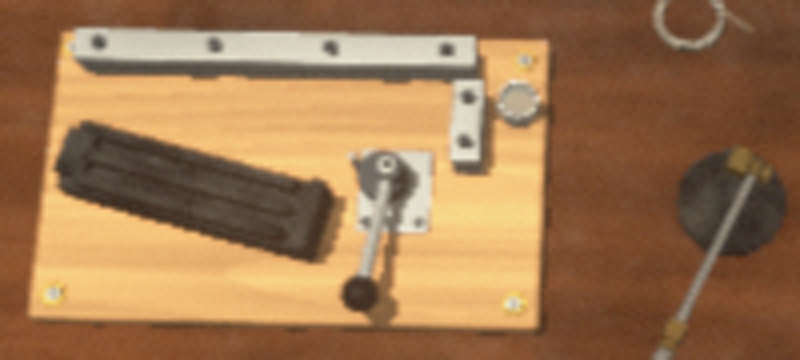

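```bash
python3 - <<'E'
from h import *
c=lambda x,y:(x/4+95,y/4+125)
W=[ray("top",c(*q),.015) for q in [(62,32),(550,40),(540,328),(28,318)]]
J=np.array([[.09,.17],[.09,-.135],[-.095,-.135],[-.095,.17]])
w=np.array(W)[:,:2]; print(w.round(4)); jm=J.mean(0);wm=w.mean(0)
z=((w-wm)@[1,1j])*np.conj((J-jm)@[1,1j]); a=np.angle(z.sum()); 
R=np.array([[np.cos(a),-np.sin(a)],[np.sin(a),np.cos(a)]]); t=wm-R@jm
print("yaw",a,"origin",t,"res",((R@J.T).T+t-w).round(4).tolist())
j=lambda P:(R.T@(P[:2]-t)).round(4)
for nm,q,zz in [("ball",(360,293),.0445),("pivottop",(387,163),.05),("loupe",(519,100),.031),("fenceL in",(80,58),.041),("fenceR in",(477,65),.041),("stop face top",(455,83),.041),("stop face bot",(450,160),.041),("blk fl",(85,122),.048),("blk fr",(330,183),.048),("blk nl foot",(65,190),.02),("blk nr foot",(310,260),.02),("blk l",(57,165),.03)]:
    P=ray("top",c(*q),zz);print(nm,P.round(4),j(P))
print("stand foot/rod", ray("top",c(735,200),0), ray("top",c(745,165),.1),ray("top",(245,247),0))
E
```

```text
[[0.6513 0.3156]
 [0.6616 0.0117]
 [0.4784 0.0056]
 [0.4687 0.3096]]
yaw 0.03304896113680701 origin [0.5680782  0.14323681] res [[0.0011, 0.0005], [0.0009, -0.0004], [-0.0009, -0.0004], [-0.0012, 0.0004]]
ball [0.4872 0.1083 0.0445] [-0.0819 -0.0322]
pivottop [0.5648 0.099  0.05  ] [-0.0048 -0.0441]
loupe [0.615  0.0265 0.031 ] [ 0.0431 -0.1182]
fenceL in [0.6244 0.2914 0.041 ] [0.0612 0.1462]
fenceR in [0.6322 0.0523 0.041 ] [ 0.0611 -0.093 ]
stop face top [0.6201 0.0646 0.041 ] [ 0.0493 -0.0803]
stop face bot [0.5715 0.0636 0.041 ] [ 0.0008 -0.0797]
blk fl [0.5816 0.2799 0.048 ] [0.018  0.1361]
blk fr [0.5514 0.1315 0.048 ] [-0.017  -0.0112]
blk nl foot [0.5475 0.297  0.02  ] [-0.0155  0.1544]
blk nr foot [0.5116 0.1449 0.02  ] [-0.0564  0.0035]
blk l [0.5598 0.3    0.03  ] [-0.0031  0.1569]
stand foot/rod [ 0.56835403 -0.10763987  0.        ] [ 0.55745455 -0.10727408  0.1       ] [ 0.3876005  -0.03490999  0.        ]
```

The calibration fits the board to about 1 mm: jig yaw 0.033, origin (0.568, 0.143). The lever already stands at about 0.17 rad, and the block is turned by about 0.25 rad with its centre near jig (-18, 71) mm. I'll move over the block with the fingers shut and the tool in line with the jig.

Call:
apply_moves:
  deltas: [0, 0, 0, -0.139, 255, 0, 0, 0, -0.139, 255, 0, 0, 0, -0.138, 255, -3.5, -4.7, 0, 0, 255, -3.5, -4.7, 0, 0, 255, -3.5, -4.7, 0, 0, 255, -3.5, -4.7, 0, 0, 255]

```text
t: 0.98
tcp_pos: [0.3615, 0.3485, 0.2051]
tool_rot: [-3.141, -0.0, -3.108]
contact_force: [0.0, 0.6, -0.1]
grip_width: 0.292
grasp_force: 0.0
```

Call:
apply_moves:
  deltas: [-3.5, -4.7, 0, 0, 255, -3.5, -4.7, 0, 0, 255, -3.5, -4.7, 0, 0, 255, 0, 0, 0, 0, 255, 0, 0, 0, 0, 255]

```text
t: 1.6
tcp_pos: [0.4699, 0.2128, 0.2049]
tool_rot: [3.141, -0.002, -3.109]
contact_force: [-0.6, 0.2, -1.3]
grip_width: 0.007
grasp_force: 0.0
```

```bash
python3 - <<'E'
from h import *
import cv2
T=toolT(); i=env.read_camera("wrist"); cv2.imwrite("pics/w1.png",i[:,:,::-1]); np.save("T1.npy",T)
print(env.get_state()); 
a=.03305;R=np.array([[np.cos(a),-np.sin(a)],[np.sin(a),np.cos(a)]]);t=np.array([.56808,.14324])
for nm,q in dict(bl=(-.095,.17,.015),br=(-.095,-.135,.015),fin=(.06,.0295,.041),stop=(.026,-.08,.041),piv=(-.006,-.045,.05)).items():
    print(nm,proj("wrist",[*(R@q[:2]+t),q[2]],T).round(1))
E
```

```text
{'t': 1.65, 'joint_positions': array([ 2.58253317e-01,  8.17470600e-02,  1.68452901e+00,  6.21855324e-04,
        1.37653967e+00, -1.34668008e+00]), 'qvel': array([ 0.02069857, -0.00639467,  0.00022409, -0.0025846 , -0.00172234,
       -0.00344316]), 'joint_torque': array([-7.36725647e-01, -3.13102376e+01, -2.80622220e+01, -3.95948777e-02,
        6.31725392e-02,  2.32785293e-03]), 'tcp_pos': array([0.46961002, 0.21342086, 0.20499716]), 'tool_rot': array([ 3.14126973e+00, -1.32810715e-03, -3.10757578e+00]), 'contact_force': array([-0.59450396, -0.29320577,  0.12852506]), 'ft_torque': array([ 0.00495115, -0.00621781, -0.03515786]), 'grasp_force': 0.0, 'grip_width': 0.00303496373952392}
bl [329.5 174.8]
br [107.1 174.9]
fin [228.2 285.5]
stop [148.8 264. ]
piv [170.  245.8]
```

View pics/w1.png

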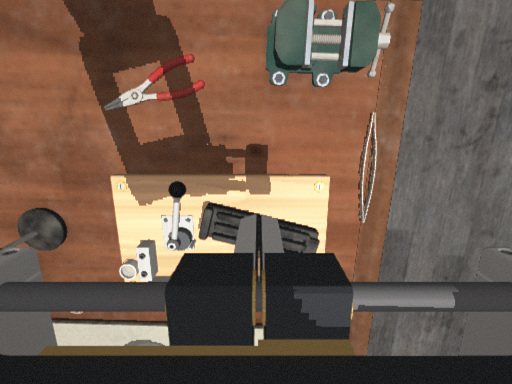

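```bash
cat >> h.py <<'E'
a=.03305;RJ=np.array([[np.cos(a),-np.sin(a)],[np.sin(a),np.cos(a)]]);tJ=np.array([.56808,.14324])
J=lambda P:((RJ.T@(np.asarray(P)[:2]-tJ))*1000).round(1)
E
python3 - <<'E'
from h import *
import cv2
T=np.load("T1.npy"); i=cv2.imread("pics/w1.png")
for q,z in [((206,203),.048),((319,236),.048),((200,235),.048),((177,189),.0445),((112,176),.015),((329,176),.015),((156,241),.041),((128,271),.031)]: print(q,J(ray("wrist",q,z,T)))
print("tcp",J(T[:3,3]))
i=cv2.imread("pics/w1.png")[165:285,105:335]
cv2.imwrite("pics/c2.png",cv2.resize(i,None,fx=3.4,fy=3.4,interpolation=cv2.INTER_CUBIC))
E
```

```text
(206, 203) [-64.9   5.3]
(319, 236) [-19.1 152.7]
(200, 235) [-20.6  -4.8]
(177, 189) [-82.5 -31.6]
(112, 176) [ -93.5 -128.4]
(329, 176) [-93.3 169.5]
(156, 241) [ -8.8 -66.6]
(128, 271) [  42.8 -115.5]
tcp [-95.8  72.8]
```

View pics/c2.png

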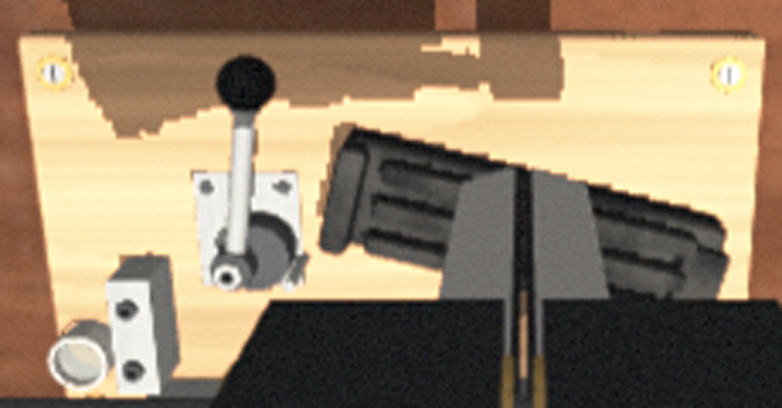

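The shut fingers hide the middle of the block, but its near edge runs from about jig (-65, 5) to (-30, 151) mm, turned 0.24 rad. The ball is at (-82, -32), which agrees with the top view. I'll open the fingers, which makes a 119 mm wide pusher parallel to the fence, go down behind the block and push it to +x.

Call:
apply_moves:
  deltas: [0, 0, 4.5, 0, 0, 0, 0, 4.5, 0, 0, 0, 0, 4.5, 0, 0, 0, 0, 2.5, 0, 0, 0, 0, 2, 0, 0, 0, 0, 0, 0, 0, 0, 0, 0, 0, 0]

```text
t: 2.52
tcp_pos: [0.4707, 0.2138, 0.0263]
tool_rot: [3.141, 0.001, -3.107]
contact_force: [0.2, 0.3, 0.2]
grip_width: 0.711
grasp_force: 0.0
```

Call:
apply_moves:
  deltas: [-1.5, 0, 0, 0, 0, -1.2, 0, 0, 0, 0, -1, 0, 0, 0, 0, -1, 0, 0, 0, 0, -1, 0, 0, 0, 0, -1, 0, 0, 0, 0, -1, 0, 0, 0, 0]

```text
t: 3.4
tcp_pos: [0.5476, 0.2153, 0.025]
tool_rot: [3.142, -0.001, -3.108]
contact_force: [-1.7, 0.3, -0.1]
grip_width: 0.998
grasp_force: 1.2
```

```bash
python3 - <<'E'
from h import *
import cv2
i=env.read_camera("top")[125:215,95:245]; s=env.get_state(); print(J(s["tcp_pos"]),s["contact_force"])
cv2.imwrite("pics/c3.png",cv2.resize(i[:,:,::-1],None,fx=4,fy=4,interpolation=cv2.INTER_CUBIC))
E
```

```text
[-16.   72.7] [ 1.08698731  0.22228068 -0.56389747]
```

View pics/c3.png

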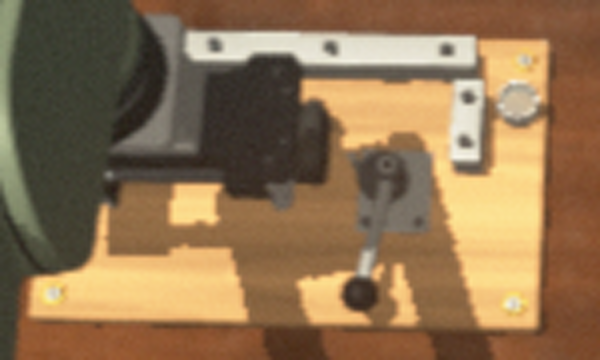

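The block now lies parallel to the fence, with its right end at crop (328,145) clear of the cam. About 22 mm are left to the fence.

Call:
apply_moves:
  deltas: [-0.7, 0, 0, 0, 0, -0.7, 0, 0, 0, 0, -0.5, 0, 0, 0, 0, -0.2, 0, 0, 0, 0, -0.1, 0, 0, 0, 0]

```text
t: 4.08
tcp_pos: [0.5694, 0.216, 0.0254]
tool_rot: [3.142, -0.0, -3.108]
contact_force: [-2.5, -1.1, 1.0]
grip_width: 0.996
grasp_force: 1.6
```

Call:
apply_moves:
  deltas: [-0.1, 0, 0, 0, 0, -0.1, 0, 0, 0, 0]

```text
t: 4.32
tcp_pos: [0.5712, 0.2161, 0.0254]
tool_rot: [3.142, -0.001, -3.108]
contact_force: [-4.7, -0.9, 2.9]
grip_width: 1.001
grasp_force: 2.3
```

Call:
apply_moves:
  deltas: [-0.1, 0, 0, 0, 0, -0.1, 0, 0, 0, 0]

```text
t: 4.58
tcp_pos: [0.5714, 0.2161, 0.0254]
tool_rot: [-3.141, -0.005, -3.109]
contact_force: [-9.5, 0.3, 5.6]
grip_width: 0.998
grasp_force: 4.5
```

Call:
apply_moves:
  deltas: [-0.1, 0, 0, 0, 0, -0.1, 0, 0, 0, 0]

```text
t: 4.82
tcp_pos: [0.5715, 0.2161, 0.0253]
tool_rot: [-3.141, -0.009, -3.109]
contact_force: [-13.2, 0.1, 9.6]
grip_width: 1.0
grasp_force: 6.5
```

The block is on the fence: the TCP stands still at jig x ≈ 6 mm while the force rises to 13 N. Next I'll back off, lift and shut the fingers, then go round to the block's left end.

Call:
apply_moves:
  deltas: [2.5, 0, 0, 0, 0, 1, 0, -4, 0, 255, 0, 0, -4.5, 0, 255, -3, 5, 0, 0, 255, -3.5, 5, 0, 0, 255, -0.5, 1.9, 0, 0, 255, 0, 0, 0, 0, 255]

```text
t: 5.7
tcp_pos: [0.6079, 0.3378, 0.1107]
tool_rot: [3.141, 0.003, -3.106]
contact_force: [0.3, -0.7, -0.4]
grip_width: 0.398
grasp_force: 0.0
```

```bash
python3 - <<'E'
from h import *
import cv2
T=toolT(); print("tcp",J(T[:3,3]),T[2,3],T[:2,0])
i=env.read_camera("wrist"); np.save("T2.npy",T)
for nm,q,z in [("bl r",(14,-8),.048),("l end near",(14,153),.048),("fence l",(60,151),.041)]: print(nm,proj("wrist",[*(RJ@(np.array(q)/1000)+tJ),z],T).round(0))
cv2.imwrite("pics/w2.png",i[:,:,::-1])
E
```

```text
tcp [ 46.2 193.2] 0.11069410425381432 [-0.99937673 -0.0351578 ]
bl r [ 33. 166.]
l end near [214. 166.]
fence l [215. 212.]
```

View pics/w2.png

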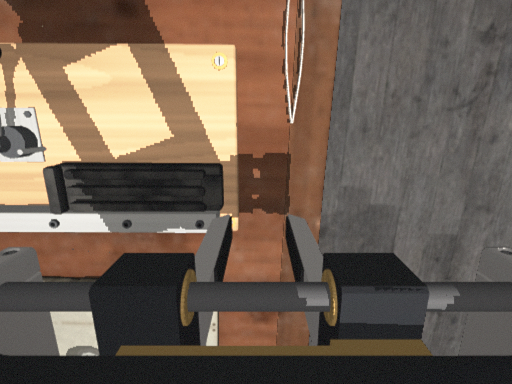

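The block lies flush along the fence, with its left end at column 224, about y = 160 mm. I'll lower the shut fingers beyond that end and push towards -y.

Call:
apply_moves:
  deltas: [0.9, 0, 0, 0, 255, 0, 0, 0, 0, 255, 0, 0, 4, 0, 255, 0, 0, 3, 0, 255, 0, 0, 1.6, 0, 255, 0, -1, 0, 0, 255, 0, -0.6, 0, 0, 255]

```text
t: 6.62
tcp_pos: [0.5993, 0.3194, 0.026]
tool_rot: [3.141, 0.002, -3.109]
contact_force: [0.3, 0.5, 0.4]
grip_width: 0.004
grasp_force: 0.0
```

Call:
apply_moves:
  deltas: [0, -0.8, 0, 0, 255, 0, -0.8, 0, 0, 255, 0, -0.8, 0, 0, 255, 0, -0.8, 0, 0, 255, 0, -0.8, 0, 0, 255, 0, -0.8, 0, 0, 255]

```text
t: 7.38
tcp_pos: [0.5996, 0.2715, 0.0244]
tool_rot: [-3.142, -0.0, -3.108]
contact_force: [0.8, 3.4, 1.9]
grip_width: 0.005
grasp_force: 1.9
```

```bash
python3 - <<'E'
from h import *
import cv2
T=toolT(); print("tcp",J(T[:3,3]),T[2,3])
i=env.read_camera("top")[125:215,95:245]
cv2.imwrite("pics/c4.png",cv2.resize(i[:,:,::-1],None,fx=4,fy=4,interpolation=cv2.INTER_CUBIC))
E
```

```text
tcp [ 35.8 127.1] 0.024384654275192683
```

View pics/c4.png

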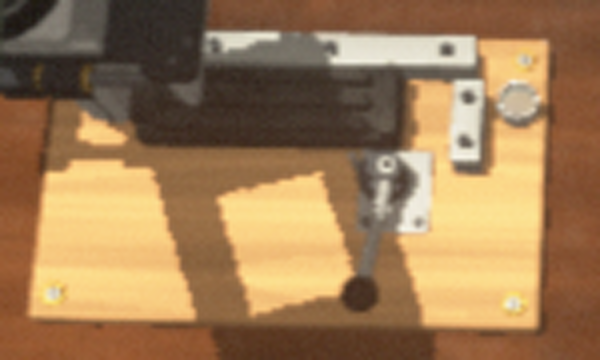

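The block is sliding along the fence and its right end has entered the throat at crop (405,110). I'll continue for about 32 mm.

Call:
apply_moves:
  deltas: [0, -0.6, 0, 0, 255, 0, -0.6, 0, 0, 255, 0, -0.6, 0, 0, 255, 0, -0.5, 0, 0, 255, 0, -0.3, 0, 0, 255]

```text
t: 8.05
tcp_pos: [0.6003, 0.2454, 0.0241]
tool_rot: [-3.141, -0.001, -3.109]
contact_force: [0.0, 2.8, -0.5]
grip_width: 0.0
grasp_force: 1.4
```

Call:
apply_moves:
  deltas: [0, -0.2, 0, 0, 255, 0, -0.2, 0, 0, 255, 0, -0.1, 0, 0, 255]

```text
t: 8.43
tcp_pos: [0.6004, 0.2408, 0.0241]
tool_rot: [-3.141, -0.001, -3.108]
contact_force: [0.0, 2.4, -1.3]
grip_width: 0.007
grasp_force: 1.1
```

Call:
apply_moves:
  deltas: [0, -0.1, 0, 0, 255, 0, -0.1, 0, 0, 255]

```text
t: 8.68
tcp_pos: [0.6006, 0.24, 0.0242]
tool_rot: [3.14, 0.0, -3.109]
contact_force: [1.9, 5.3, -2.7]
grip_width: 0.002
grasp_force: 3.3
```

Call:
apply_moves:
  deltas: [0, -0.1, 0, 0, 255, 0, -0.1, 0, 0, 255]

```text
t: 8.93
tcp_pos: [0.6009, 0.24, 0.0245]
tool_rot: [3.136, 0.001, -3.109]
contact_force: [0.7, 11.9, -1.7]
grip_width: 0.007
grasp_force: 5.5
```

Call:
apply_moves:
  deltas: [0, -0.1, 0, 0, 255, 0, -0.1, 0, 0, 255, 0, 0, 0, 0, 255]

```text
t: 9.3
tcp_pos: [0.601, 0.24, 0.0248]
tool_rot: [3.133, 0.002, -3.109]
contact_force: [-0.3, 13.7, -2.5]
grip_width: 0.004
grasp_force: 7.0
```

The block is home: the TCP is blocked at jig y ≈ 95 mm, as the sizes predict, with 14 N. Now I'll back off, lift and go to the right-hand (-y) side of the lever ball.

Call:
apply_moves:
  deltas: [0, 2, 0, 0, 255, 0, 0, -4.5, 0, 255, 0, 0, -4.5, 0, 255, 3.1, -4.8, 0, 0, 255, 3.1, -4.9, 0, 0, 255, 3.1, -4.9, 0, 0, 255, 3, -4.9, 0, 0, 255, 0, 0, 0, 0, 255]

```text
t: 10.3
tcp_pos: [0.4816, 0.0531, 0.1142]
tool_rot: [-3.14, -0.002, -3.113]
contact_force: [-0.2, 1.0, -0.1]
grip_width: 0.003
grasp_force: 0.0
```

```bash
python3 - <<'E'
from h import *
import cv2
T=toolT(); print("tcp",J(T[:3,3]),T[2,3])
i=env.read_camera("wrist")
for nm,q,z in [("ball",(-82,-32),.0445),("block near L",(14,82),.048),("block near R",(14,-80),.048),("pivot",(-6,-45),.05)]: print(nm,proj("wrist",[*(RJ@(np.array(q)/1000)+tJ),z],T).round(0))
cv2.imwrite("pics/w3.png",i[:,:,::-1])
E
```

```text
tcp [-89.4 -87.2] 0.11420178278078293
ball [317. 206.]
block near L [424. 296.]
block near R [266. 297.]
pivot [301. 280.]
```

View pics/w3.png

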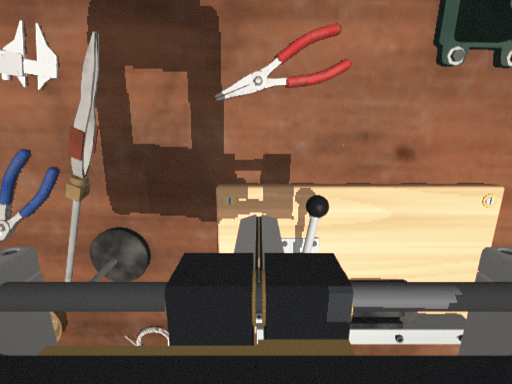

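The ball is at (317,206), exactly where predicted, and the tip stands at jig (-89, -87) mm. I'll come 2.5 cm closer, clear of the stand, and go down beside it.

Call:
apply_moves:
  deltas: [-0.2, 2.5, 0, 0, 255, 0, 0, 4, 0, 255, 0, 0, 3, 0, 255, 0, 0, 1.2, 0, 255, 0, 0, 0, 0, 255]

```text
t: 10.98
tcp_pos: [0.485, 0.0817, 0.032]
tool_rot: [-3.141, -0.001, -3.107]
contact_force: [0.6, 0.3, 0.8]
grip_width: 0.006
grasp_force: 0.0
```

```bash
python3 - <<'E'
from h import *
s=env.get_state(); c=J(s["tcp_pos"]); print(c,s["tcp_pos"][2],s["contact_force"])
for th in np.arange(.2,1.7,.15):
    n=np.array([np.sin(th),np.cos(th)]); b=np.array([-6,-45])+78*np.array([-np.cos(th),np.sin(th)])
    p=b-(11+8*n[0]+12.5*n[1]-5*n[0]*n[1]*2)*n; print(th.round(2),b.round(0),p.round(0),"tool d cm",((p-c)*[-.1,.1]).round(1)); c=p
E
```

```text
[-85.1 -58.8] 0.03199102967897126 [0.63192296 0.28558503 0.82380783]
0.2 [-82. -30.] [-87. -52.] tool d cm [0.2 0.7]
0.35 [-79. -18.] [-87. -39.] tool d cm [-0.   1.3]
0.5 [-74.  -8.] [-85. -27.] tool d cm [-0.2  1.3]
0.65 [-68.   2.] [-81. -14.] tool d cm [-0.4  1.2]
0.8 [-60.  11.] [-75.  -3.] tool d cm [-0.6  1.1]
0.95 [-51.  18.] [-68.   7.] tool d cm [-0.7  1. ]
1.1 [-41.  25.] [-59.  16.] tool d cm [-0.9  0.9]
1.25 [-31.  29.] [-49.  23.] tool d cm [-1.   0.7]
1.4 [-19.  32.] [-38.  29.] tool d cm [-1.1  0.6]
1.55 [-8. 33.] [-27.  33.] tool d cm [-1.2  0.4]
```

Call:
apply_moves:
  deltas: [0.2, 0.7, 0, 0, 255, 0, 1.3, 0, 0, 255, -0.2, 1.3, 0, 0, 255, -0.4, 1.2, 0, 0, 255, -0.6, 1.1, 0, 0, 255, -0.7, 1.0, 0, 0, 255]

```text
t: 11.72
tcp_pos: [0.4989, 0.1487, 0.0319]
tool_rot: [3.141, -0.002, -3.108]
contact_force: [-1.2, -1.1, 0.1]
grip_width: 0.008
grasp_force: 0.8
```

Call:
apply_moves:
  deltas: [-0.9, 0.9, 0, 0, 255, -1.0, 0.7, 0, 0, 255, -0.6, 0.3, 0, 0, 255, -0.5, 0.3, 0, 0, 255]

```text
t: 12.22
tcp_pos: [0.5266, 0.1698, 0.0314]
tool_rot: [-3.14, -0.007, -3.108]
contact_force: [-7.0, -5.2, 3.2]
grip_width: 0.007
grasp_force: 3.9
```

Call:
apply_moves:
  deltas: [-0.4, 0.1, 0, 0, 255, -0.4, 0.1, 0, 0, 255, -0.2, 0, 0, 0, 255]

```text
t: 12.6
tcp_pos: [0.535, 0.1727, 0.0313]
tool_rot: [-3.141, -0.01, -3.109]
contact_force: [-10.7, -1.5, 5.4]
grip_width: 0.007
grasp_force: 5.5
```

Call:
apply_moves:
  deltas: [-0.2, 0, 0, 0, 255, -0.2, 0, 0, 0, 255, -0.2, 0, 0, 0, 255]

```text
t: 12.98
tcp_pos: [0.5397, 0.1737, 0.0312]
tool_rot: [3.141, -0.012, -3.109]
contact_force: [-12.1, 0.1, 6.8]
grip_width: 0.004
grasp_force: 6.1
```

Call:
apply_moves:
  deltas: [-0.2, 0, 0, 0, 255, -0.2, 0, 0, 0, 255]

```text
t: 13.22
tcp_pos: [0.5422, 0.1741, 0.031]
tool_rot: [3.14, -0.015, -3.109]
contact_force: [-16.9, 0.8, 10.1]
grip_width: 0.005
grasp_force: 8.6
```

Call:
apply_moves:
  deltas: [-0.2, 0, 0, 0, 255, 0, 0, 0, 0, 255]

```text
t: 13.48
tcp_pos: [0.5423, 0.1741, 0.0309]
tool_rot: [3.141, -0.019, -3.108]
contact_force: [-19.2, 0.3, 12.7]
grip_width: 0.004
grasp_force: 9.7
```

The TCP is blocked at jig x ≈ -25 mm, as the sizes predict for the lever on its pin. I'll back away and check.

Call:
apply_moves:
  deltas: [2, 0, 0, 0, 255, 2.5, 0, 0, 0, 255, 1, 0, -5, 0, 255, 0, 0, -6, 0, 255, 3, 0, -5, 0, 255, 3, 0, 0, 0, 255, 3, 0, 0, 0, 255, 0, 0, 0, 0, 255]

```text
t: 14.48
tcp_pos: [0.4061, 0.1692, 0.1933]
tool_rot: [3.14, 0.003, -3.108]
contact_force: [0.1, -0.3, -0.1]
grip_width: 0.005
grasp_force: 0.0
```

```bash
python3 - <<'E'
from h import *
import cv2
T=toolT(); print("tcp",J(T[:3,3]),T[2,3])
i=env.read_camera("wrist")
for nm,q,z in [("ball closed",(-6,33),.0445),("block near L",(14,82),.048),("block near R",(14,-80),.048),("far L",(60,82),.048)]: print(nm,proj("wrist",[*(RJ@(np.array(q)/1000)+tJ),z],T).round(0))
c=i[150:300,150:410];cv2.imwrite("pics/w4.png",cv2.resize(c[:,:,::-1],None,fx=3,fy=3,interpolation=cv2.INTER_CUBIC))
E
```

```text
tcp [-161.1   31.3] 0.19325876977437323
ball closed [260. 291.]
block near L [295. 305.]
block near R [178. 305.]
far L [294. 333.]
```

View pics/w4.png

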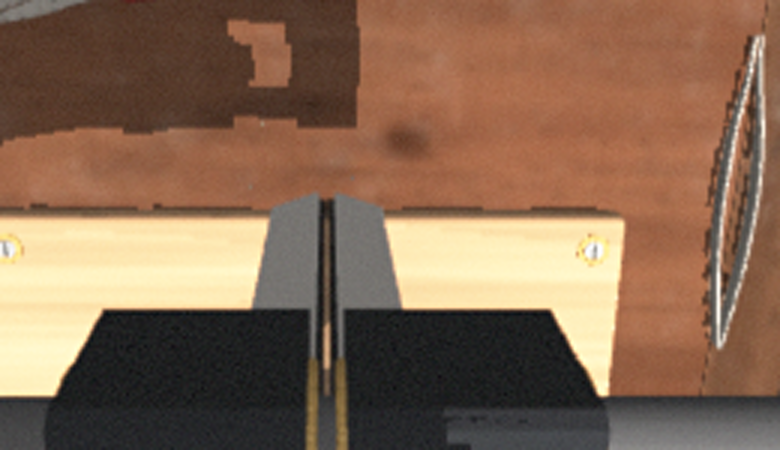

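The hand hides the work in this view, and it was my tenth picture. I'll move aside and check the top image numerically.

Call:
apply_moves:
  deltas: [0, 5, -1, 0, 255, 0, 5, 0, 0, 255, 0, 5, 0, 0, 255, 0, 5, 0, 0, 255, 0, 5, 0, 0, 255, 0, 0, 0, 0, 255]

```text
t: 15.28
tcp_pos: [0.3986, 0.422, 0.2018]
tool_rot: [3.14, 0.001, -3.105]
contact_force: [0.4, -0.5, 0.1]
grip_width: 0.003
grasp_force: 0.0
```

```bash
python3 - <<'E'
from h import *
import cv2
i=env.read_camera("top"); cv2.imwrite("pics/t5.png",i[:,:,::-1]); g=cv2.cvtColor(i,cv2.COLOR_RGB2GRAY)
P=lambda x,y,z:proj("top",[*(RJ@[x/1000,y/1000]+tJ),z])
# orthorectify at z=.0445 and print coarse map: 4 mm cells
for z,xs in ((.048,range(72,-40,-4)),):
    print("z",z,"cols y=160..-100 step 5")
    for x in xs:
        print("%4d "%x+"".join("%s"%min(9,int(cv2.getRectSubPix(g,(1,1),tuple(map(float,P(x,y,z))))[0,0]//25)) for y in range(160,-104,-4)))
print(P(-6,33,.0445))
E
```

```text
z 0.048 cols y=160..-100 step 5
  72 367887458888888888888875578888888888888874688888888888888855888677
  68 367887447888888888888885468888888888888864588888888888888744788677
  64 468888778888888888888887788888888888888887688888888888888877888557
  60 467766666777777777777777777766667677778888888888888877777767777547
  56 378753333333333333333333333333333333334444444433443433333333334347
  52 368875333333333333333333222322222222223332222333333333322232343447
  48 367777666666666667764333222222222222222222222222222222222232688876
  44 367777777777777777774333322222222332222222232222222222223233687776
  40 367777888888878778775333333333322222222223333333222233323233664675
  36 467777777777777777774333233333322222222323333333222223323332674674
  32 467777777777777777774333222222222222222222222222222222222333688863
  28 467777777777777777774222223333222222222222222222222222333333788863
  24 467777777777777777774222333333333333323222333333333222223333788863
  20 467777777777777777776323333333222223333222233323333222223333788863
  16 4678888888888888888875333222222222222222222222222222222
[... 275 characters left out ...]
888867546644468777877764
  -4 367778888888888888888888888884222377788888888767667553347788743334
  -8 378888888888888888888888888874222266777777777767667743337778855444
 -12 378888888888888888888888888886322244445555555444444432247888888888
 -16 478888888888888888888888888888754344444444444445443322358888888888
 -20 468787778777777777878888888888877544457777777778885334578888888888
 -24 378888888888888888888888888888888656578888888888998888888988888888
 -28 378888888888888888888888888888888888888888888888999999899888888888
 -32 478888888888888888888888888888888888888888888888999999999888888888
 -36 478888888888888888888888888888888888888888888888789999987888888888
[159.36415091 166.40691386]
```

The rectified top view puts the block at y ≈ +82 to -79 mm with straight edges along the fence. The ball is at about (-5, 34) mm, so the lever is on its pin.

```bash
python3 -c "
from cell import env; print(env.hand_in())"
```

```text
the job is handed in; nothing more can be done
None
```

I handed in the job after about 15 s of robot time: the block is flush on the fence and against the end stop, and the lever is round on its stop pin. The last camera check agrees with that. The cam's pressure on the block was not measured directly, and hand-in gave no verdict.

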